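# Open the circuit-board holder to its end stop

## Robot

A 7-joint arm with a two-finger parallel gripper is mounted at the origin on the work surface. World frame = base frame: x ahead of the robot, y to its left, z up, the work surface at z = 0. Lengths are in m, angles in rad, forces in N, time in s.
With the tool pointing down it reaches from about 0.4 to 0.85 m from the base axis. Payload 10.4 kg.
Tool frame: the origin (TCP) lies between the finger pads; the fingertips stand 17 mm ahead of it and the grasp point (between the pads) lies 2 mm behind it; z points along the fingers, y is the direction in which the jaws open and shut (so a half turn about z gives the same grasp; the last joint's range is limited). The gripper opens to 87 mm and grips with 3 to 60 N. Pads are 19 mm wide; open, the fingers measure 117 mm over their backs; the gripper's body (75 mm by 190 mm) begins 51 mm behind the grasp point.
Start: joints at [-1.196, 0.332, -0.065, 1.46, 0.022, 1.35, -0.088], TCP at [0.242, 0.576, 0.24] pointing down, gripper open.
Joint ranges: [-2.6, 2.6], [-0.5, 2.12], [-1.47, 1.34], [0.16, 2.42], [-1.27, 4.41], [0.06, 2.06], [-2.6, 2.6]. Speed limits (rad/s): [2.22, 2.22, 2.79, 2.79, 3.14, 3.14, 3.14].

## Interface

Orientations are given as a 3x3 rotation matrix whose columns are the frame's x, y, z axes.
In Python, from bench import read_state, camera, camera_info, sign_off, masks_of gives the robot as it stands. The module is installed in compiled form; this text tells all that it offers.
- The arm moves only by the tool play_rows, never from a script. Its argument "commands" is one flat list of numbers, 7 for each row, row after row: the turn, a rotation vector about the tool's x, y, z in degrees, then the shift along the tool's x, y, z in mm, then the opening, from 0 (shut) to 1 (fully open). In form: [rx, ry, rz, tx, ty, tz, jaw, rx, ry, rz, tx, ty, tz, jaw, ...]. A call has 1 to 5 rows; each row is the pose to reach, as a shift and turn from the pose measured when the call began, along the tool's axes at that moment; what a row does not reach only later rows make up. A row lasts 1/8 s, in which the tool goes at most 62.5 mm and 10.7 degrees, less where a joint would pass 70% of its speed; a pose out of reach is approached as far as the arm can. A call with a gripper value outside its range is refused whole. The fingers move at their own pace and stop on an object; "squeeze" is the grip in N (left out, the last holds). Time passes only in rows, so rows that repeat a pose let the fingers close. It gives the time, the measured TCP pose, the force and the opening at its end, in the units of the state.
- read_state(): the state, without advancing time (a new reading comes with each control period).
- camera(name): name is "scene" or "top" or "wrist"; returns (picture, depth): 420x560x3 uint8, red, green, blue; 420x560 float32, m along the optical axis (not along the pixel's ray), 0 where there is no reading.
- camera_info(name): a dict with "fx", "fy", "cx", "cy" (pixels), "R" (3x3) and "t" (3): a world point X has camera coordinates R X + t; the wrist camera has in their place "mount" (4x4, takes a point from camera to tool coordinates, whose origin is the TCP and whose axes are the flange's). Camera axes: x right, y down, z forward; pixel columns grow to the right and rows downward; lengths in m; the calibration is good to about 2 mm. The wrist camera is an equidistant fisheye: a pixel r from the principal point sees the ray r / f radians off the axis. A picture is of the moment at which its call begins: read the wrist's pose just before it. camera_info takes no time and is no camera call.
- sign_off(): hands the job in, once; it reports no verdict.
Trained networks look in the newest picture that a camera, given by its name, has taken for a name from the list of things; names that differ only in an ending like _2 or _b are one class to them, and where a whole thing is asked for, a point or a joint stands for the part that bears it (a point fixed in the world has none). Each returns a list of dicts, best first, with "p" (0 to 1); they miss things now and then, are a little off and sometimes report something else, mostly with a low value. They report only what shows in the picture. A call takes as long as a camera call.
- masks_of(name, camera): "pixels" (420x560 bool, what is visible of it) and "box" ([left, top, right, bottom] in pixels, round what is visible of it).
The state is a dict: "time": time; "qpos": joint angles; "qvel": joint speeds; "joint_efforts": joint torques, N m; "eef_pos": TCP position; "orientation": TCP orientation; "force": force on the tool from outside, world axes, zero at the start; "wrist_torque": the same for the moment, N m; "gripper_width": opening from 0.0 (shut) to 1.0 (fully open).
Only numpy, scipy, OpenCV 4.12 (cv2) and the standard library are available. Lean on these libraries where they do the work, as an engineer would, in place of code of your own. Each camera call takes 0.05 s, during which the arm holds its last target.

## Task

The next circuit board is too wide for the board holder, so open the holder fully: press the orange release button on the sliding blue jaw down with a fingertip, keep it held down while you slide the jaw along the rods until it rests against the end stop, and only then let the button spring up so that the jaw is locked there. Move the jaw by its button only, do not grip or shove the jaw itself, and leave the things lying around it where they are.

Things in the scene. Friction and masses are not known exactly. Their poses are not given: they have to be found in the camera images.
- holder: Board holder, screwed to the bench, 300 mm long (own x), 150 wide (y). Two steel rods along x join the fixed aluminium jaw (-x end, 59 mm high) to the end-stop plate with black rubber buffers (+x end, 47 mm high). Origin: at bench height, mid-way along and across. Its +x is the way the sliding jaw opens, to the end stop; z is up. It may be turned any way on the bench.
- jaw (a point): The sliding jaw: blue block 66 mm (holder x) by 130 mm (y), top 46 mm above the bench, with a 10 mm thick, 55 mm high aluminium jaw bar on its -x edge. Origin: centre of the block in x and y, 30 mm above the bench; axes as the holder's. With the button up, a pawl in the rack bar under it (notches 10 mm apart) locks it: it has 3 mm of play but does not slide.
- button_top (a point): Centre of the top face of the orange ribbed release button in the middle of the blue block. The face is 36 mm (holder x) by 30 mm (y), 62 mm above the bench when up, 56 mm fully down, always higher than all else on the sliding jaw. The point moves with the jaw and the button.
- button (a joint): Release button: 0 = up (pawl in the rack, jaw locked), 0.006 m = fully down. Sprung: about 3 N to start it moving, 6 N fully down. The jaw is free from 3 mm down, so hold it 4 to 6 mm down. Let go at the end stop it springs right up into the last notch; let go between notches it stays about 3 mm down on a tooth.
- carriage (a joint): Place of the sliding jaw along the rods: 0 = nearest the fixed jaw, 0.180 m = against the end stop (holder fully open), growing along the holder's +x. Starts between 0.01 and 0.085. With the button held down the jaw slides against about 1.5 N of friction, so a fingertip pressing the button down drags it along by friction.
- end_stop (a point): Point midway between the faces of the two rubber buffers, 30 mm above the bench; the sliding jaw's origin comes to rest 33 mm short of it.
- board: Bystander: the next circuit board, green, 170 x 90 mm, parts up to 24 mm high, lying loose beside the holder; origin under its centre.
- spool: Bystander: loose metal solder spool standing on end, 56 mm across, 42 mm high; origin under its centre.
- flux: Bystander: loose amber flux bottle with black cap, 36 mm across, 75 mm high, standing; origin under its centre.

How it is judged:
On the way, in this order (a step that is already met when the one before it is completed fails the run):
1. the release button is pressed down (2.5 mm or more of its 6 mm) with the jaw still away from the end stop (value of joint button above 0.0025 m and value of joint carriage below 0.14 m), for 0.1 s.
2. the sliding jaw is within 2 mm of the end stop with the button still held down (value of joint carriage above 0.178 m and value of joint button above 0.0025 m), for 0.2 s.
At the end, for the whole second after the job is handed in: The sliding jaw is within 2 mm of its end stop and at rest, with the button up (within 1 mm), so that the pawl locks it there (value of joint carriage above 0.178 m and value of joint button below 0.001 m and velocity of joint carriage between -0.005 and 0.005 m/s); the robot touches nothing.
It fails at once if the jaw itself is gripped or shoved (over 15 N from the fingers on the blue block or its jaw bar) (contact force between the fingers and carriage_c0 above 15 N or contact force between the fingers and carriage_c1 above 15 N or contact force between the fingers and carriage_c2 above 15 N or contact force between the fingers and carriage_c3 above 15 N).
It fails at once if the circuit board, solder spool or flux bottle is moved, lifted or carried by more than 15 mm (distance of any of board, spool, flux from where it was at the start of the episode above 0.015 m).
It also fails if it takes over 35 s, if anything falls off the work surface, if the arm or the gripper's body presses on something with over 40 N, if the wrist force passes 120 N, or if a joint passes its speed limit or range.

## Working session

There is one attempt and no reset: what is moved stays moved. The work goes in short steps, Python scripts to look and compute and a tool call to move; the robot and the scene stay as the last step left them, time stands still between calls to the robot, and variables do not carry over. Pictures are saved under pics/ and viewed, and the job is handed in when it is done.

Besides the shell and the picture viewer there is one more tool, called by a JSON object that holds its "api" and its "payload". play_rows: Moves the arm, as the interface text tells. Its arguments: {"type":"object","properties":{"commands":{"type":"array","items":{"type":"number"}},"squeeze":{"type":"number"}},"required":["commands"]}

```bash
mkdir -p pics
cat > h.py <<'E'
import numpy as np, cv2
from bench import *
def back(name,mask,d):
    i=camera_info(name); v,u=np.nonzero(mask&(d>0)); z=d[v,u]
    c=np.stack([(u-i['cx'])/i['fx']*z,(v-i['cy'])/i['fy']*z,z],1)
    R=np.array(i['R']);t=np.array(i['t'])
    return (c-t)@R
E
python3 - <<'E'
from h import *
s=read_state();print(s['time'],s['eef_pos'],s['orientation'],s['force'])
for n in ['top','scene']:
    p,d=camera(n); cv2.imwrite(f'pics/{n}0.png',p[:,:,::-1]); np.save(n+'d.npy',d)
    for k in (['button_top','jaw','holder','board','spool','flux'] if n=='top' else ['button_top','jaw']):
        for m in masks_of(k,n)[:2]:
            P=back(n,m['pixels'],d); print(n,k,round(m['p'],2),m['box'],len(P),P.mean(0).round(3),np.median(P,0).round(3),P.min(0).round(3),P.max(0).round(3))
print(read_state()['time'])
E
```

```text
0.0 [0.24197411 0.57586343 0.23875806] [[-9.21930239e-01  3.87355644e-01 -4.88928095e-04]
 [ 3.87355948e-01  9.21929295e-01 -1.32053480e-03]
 [-6.07594754e-05 -1.40683017e-03 -9.99999009e-01]] [0.72225403 0.41142092 0.40250955]
top button_top 0.72 [279.7, 207.9, 305.6, 231.5] 444 [0.541 0.006 0.063] [0.541 0.006 0.063] [ 0.525 -0.013  0.048] [0.558 0.025 0.067]
top button_top 0.63 [266.6, 178.0, 319.3, 274.8] 3532 [0.54  0.003 0.051] [0.539 0.002 0.048] [ 0.464 -0.039 -0.001] [0.612 0.043 0.067]
top jaw 0.75 [267.4, 178.8, 321.6, 275.7] 3675 [0.541 0.002 0.049] [0.54  0.002 0.048] [ 0.463 -0.045 -0.002] [0.621 0.043 0.067]
top holder 0.91 [160.0, 159.8, 354.8, 278.4] 9562 [0.545 0.044 0.043] [0.547 0.02  0.047] [ 0.455 -0.101 -0.003] [0.643 0.224 0.067]
top holder 0.22 [281.0, 210.2, 302.9, 233.3] 443 [0.541 0.006 0.063] [0.541 0.006 0.063] [ 0.525 -0.013  0.048] [0.559 0.025 0.067]
top board 0.78 [196.9, 265.7, 310.7, 337.9] 5768 [0.415 0.063 0.007] [0.414 0.064 0.005] [ 0.363 -0.025 -0.002] [0.467 0.151 0.029]
top spool 0.84 [282.7, 133.3, 320.3, 171.5] 1059 [ 0.657 -0.013  0.038] [ 0.656 -0.013  0.043] [ 0.631 -0.045 -0.001] [0.697 0.013 0.048]
scene button_top 0.84 [275.0, 186.5, 301.3, 205.3] 337 [0.544 0.008 0.061] [0.544 0.008 0.062] [ 0.525 -0.012  0.052] [0.557 0.026 0.066]
scene button_top 0.67 [225.8, 231.0, 259.8, 271.3] 1187 [ 0.663 -0.009  0.031] [ 0.664 -0.007  0.041] [ 0.629 -0.064 -0.002] [0.686 0.016 0.045]
scene jaw 0.67 [248.7, 168.9, 327.9, 244.9] 3049 [0.55  0.006 0.047] [0.554 0.007 0.047] [ 0.417 -0.05  -0.002] [0.612 0.046 0.066]
0.5
```

View pics/top0.png

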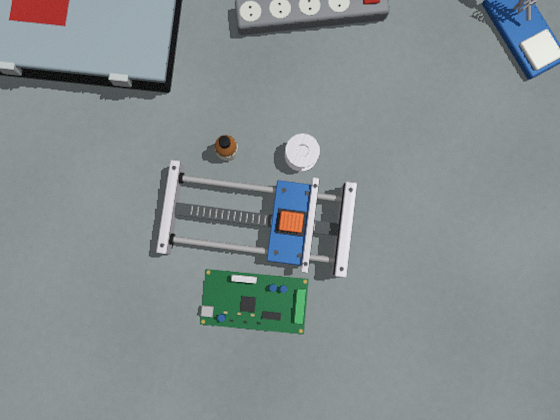

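View pics/scene0.png

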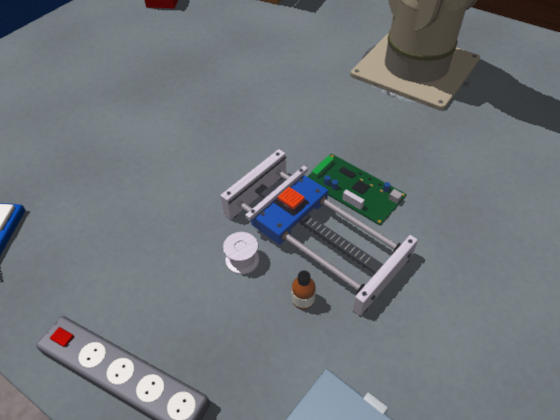

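Run:
```python
from h import *
p=cv2.imread('pics/top0.png');d=np.load('topd.npy')
hsv=cv2.cvtColor(p,cv2.COLOR_BGR2HSV)
h,s,v=cv2.split(hsv)
for nm,m in [('orange',(h<18)&(s>150)&(v>90)),('blue',(h>95)&(h<130)&(s>100))]:
    m=m.copy(); P=back('top',m,d); P=P[(P[:,2]>.04)&(P[:,2]<.07)]
    r=cv2.minAreaRect((P[:,:2]*1000).astype(np.float32)); print(nm,len(P),r,np.median(P,0),cv2.boxPoints(r).round())
# holder
m=(d>0);P=back('top',m,d);
k=(P[:,2]>.035)&(P[:,2]<.07)&(P[:,0]>.46)&(P[:,0]<.66)
print(camera_info('top'))
```

```text
orange 684 ((746.2100830078125, 7.608062744140625), (174.629638671875, 420.41455078125), 71.05029296875) [0.54938693 0.01238487 0.06191934] [[ 519.   -7.]
 [ 917. -143.]
 [ 973.   22.]
 [ 576.  158.]]
blue 2079 ((677.6312255859375, 3.3375244140625), (404.31817626953125, 841.76611328125), 4.825953960418701) [0.5388893  0.01009366 0.04713963] [[ 441.  406.]
 [ 512. -433.]
 [ 914. -399.]
 [ 844.  440.]]
{'fx': 546.9645747604117, 'fy': 546.9645747604117, 'cx': 270.2226892329336, 'cy': 202.1389875973434, 'R': array([[ 0.00430029, -0.99990178,  0.01333917],
       [-0.99331444, -0.00581004, -0.11529382],
       [ 0.11536   , -0.0127542 , -0.99324186]]), 't': array([0.03535495, 0.57547396, 0.85269305])}
```

Run:
```python
from h import *
p=cv2.imread('pics/top0.png');d=np.load('topd.npy')
h,s,v=cv2.split(cv2.cvtColor(p,cv2.COLOR_BGR2HSV))
roi=np.zeros(d.shape,bool); roi[155:280,155:360]=1
for nm,m,lo,hi in [('orange',(h<18)&(s>150)&(v>90)&roi,.056,.07),('blue',(h>95)&(h<130)&(s>100)&roi,.04,.054)]:
    P=back('top',m,d); P=P[(P[:,2]>lo)&(P[:,2]<hi)]
    r=cv2.minAreaRect((P[:,:2]*1000).astype(np.float32)); print(nm,len(P),r,np.median(P,0),cv2.boxPoints(r).round())
# fixed jaw (image right) and end plate (image left), tops
for nm,(a,b),lo,hi in [('fixed',(328,360),.052,.066),('stop',(155,182),.04,.054)]:
    m=roi.copy(); m[:,:a]=0; m[:,b:]=0
    P=back('top',m,d); P=P[(P[:,2]>lo)&(P[:,2]<hi)]
    r=cv2.minAreaRect((P[:,:2]*1000).astype(np.float32)); print(nm,len(P),r,np.median(P,0))
```

```text
orange 438 ((541.6928100585938, 5.910791397094727), (35.8270149230957, 29.694042205810547), 83.03312683105469) [0.5409684  0.00614987 0.06312885] [[525. -10.]
 [554. -14.]
 [559.  22.]
 [529.  25.]]
blue 2048 ((542.0479125976562, 8.726383209228516), (55.098026275634766, 130.00640869140625), 82.78629302978516) [0.53555626 0.01010048 0.04712382] [[474. -10.]
 [603. -27.]
 [610.  28.]
 [481.  44.]]
fixed 1219 ((530.7881469726562, -78.87865447998047), (20.543655395507812, 149.587646484375), 82.91056823730469) [ 0.52910868 -0.0786379   0.05974505]
stop 1018 ((565.7034301757812, 197.7044677734375), (22.271522521972656, 149.7806396484375), 82.98602294921875) [0.56471921 0.19989424 0.04770253]
```

{"api": "play_rows", "payload": {"commands": [0, 0, -10, -250, -205, 0, 0, 0, 0, -15.7, -250, -205, 0, 0, 0, 0, -15.7, -250, -205, 0, 0, 0, 0, -15.7, -250, -205, 0, 0, 0, 0, -15.7, -250, -205, 0, 0], "squeeze": 20}}

```text
time: 1.12
eef_pos: [0.3889, 0.298, 0.2398]
orientation: [[-0.992, 0.124, 0.001], [0.124, 0.992, 0.001], [-0.0, 0.001, -1.0]]
force: [1.2, 0.2, -0.1]
gripper_width: 0.517
```

{"api": "play_rows", "payload": {"commands": [0, 0, 0, -188, -271, 30, 0, 0, 0, 0, -188, -271, 30, 0, 0, 0, 0, -188, -271, 30, 0, 0, 0, 0, -188, -271, 30, 0, 0, 0, 0, -188, -271, 30, 0]}}

```text
time: 1.75
eef_pos: [0.5332, 0.0224, 0.2118]
orientation: [[-0.992, 0.123, 0.002], [0.123, 0.992, 0.001], [-0.001, 0.001, -1.0]]
force: [1.7, 0.8, 0.4]
gripper_width: 0.018
```

{"api": "play_rows", "payload": {"commands": [0, 0, 0, 0, 0, 0, 0, 0, 0, 0, 0, 0, 0, 0]}}

```text
time: 2.0
eef_pos: [0.5331, 0.0227, 0.2118]
orientation: [[-0.992, 0.123, 0.001], [0.123, 0.992, 0.001], [-0.001, 0.002, -1.0]]
force: [-1.1, 0.6, -0.0]
gripper_width: 0.006
```

{"api": "play_rows", "payload": {"commands": [0, 0, 0, -10, -16, 60, 0, 0, 0, 0, -10, -16, 115, 0, 0, 0, 0, -10, -16, 115, 0, 0, 0, 0, -10, -16, 115, 0]}}

```text
time: 2.5
eef_pos: [0.5422, 0.007, 0.0989]
orientation: [[-0.993, 0.122, 0.003], [0.122, 0.993, 0.002], [-0.003, 0.003, -1.0]]
force: [-0.2, -0.1, 1.1]
gripper_width: 0.007
```

Run:
```python
from h import *
s=read_state();print(s['time'],s['eef_pos'],s['force'])
for n in ['wrist','scene']:
    p,d=camera(n); cv2.imwrite(f'pics/{n}1.png',p[:,:,::-1])
```

```text
2.5 [0.54218937 0.00700947 0.09892405] [-0.23714731 -0.06453844  1.12548262]
```

View pics/wrist1.png

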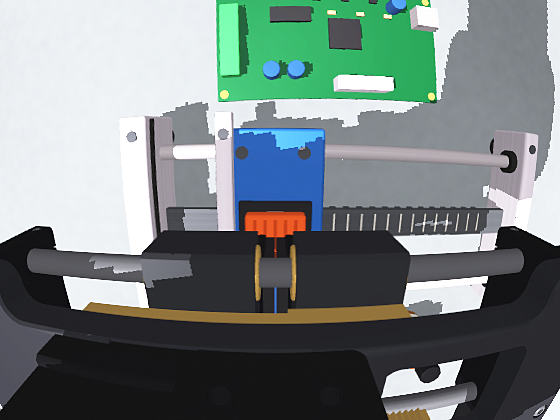

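View pics/scene1.png

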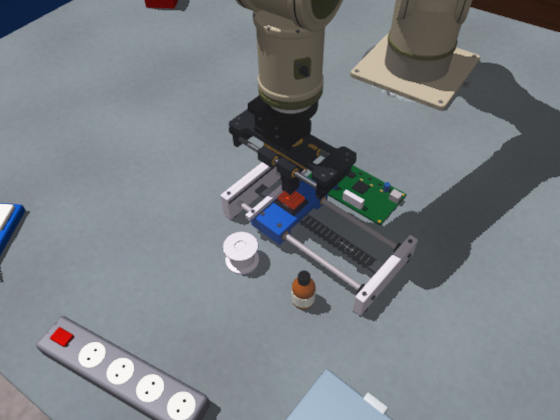

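{"api": "play_rows", "payload": {"commands": [0, 0, 0, 0, -1, 16, 0, 0, 0, 0, 0, -1, 20, 0, 0, 0, 0, 0, -1, 23, 0, 0, 0, 0, 0, -1, 24, 0]}}

```text
time: 3.1
eef_pos: [0.5427, 0.0058, 0.0755]
orientation: [[-0.992, 0.122, 0.005], [0.122, 0.992, 0.003], [-0.005, 0.003, -1.0]]
force: [-2.3, 1.5, 5.2]
gripper_width: 0.006
```

{"api": "play_rows", "payload": {"commands": [0, 0, 0, 0, 0, 2, 0, 0, 0, 0, 0, 0, 3.5, 0, 0, 0, 0, 0, 0, 4.5, 0]}}

```text
time: 3.48
eef_pos: [0.543, 0.0059, 0.0731]
orientation: [[-0.992, 0.123, 0.005], [0.123, 0.992, 0.004], [-0.005, 0.004, -1.0]]
force: [-13.5, 0.9, 33.5]
gripper_width: 0.007
```

{"api": "play_rows", "payload": {"commands": [0, 0, 0, 0, 0, 0.5, 0, 0, 0, 0, 0, 2, 0.5, 0, 0, 0, 0, 0, 5, 0.5, 0, 0, 0, 0, 0, 8, 0.5, 0]}}

```text
time: 3.98
eef_pos: [0.5439, 0.0135, 0.0734]
orientation: [[-0.992, 0.123, 0.005], [0.123, 0.992, 0.004], [-0.004, 0.004, -1.0]]
force: [-5.5, -1.3, 11.7]
gripper_width: 0.009
```

{"api": "play_rows", "payload": {"commands": [0, 0, 0, 0, 4, 0.6, 0, 0, 0, 0, 0, 8, 0.6, 0, 0, 0, 0, 0, 12, 0.6, 0, 0, 0, 0, 0, 16, 0.6, 0, 0, 0, 0, 0, 20, 0.6, 0]}}

```text
time: 4.6
eef_pos: [0.5463, 0.033, 0.0734]
orientation: [[-0.992, 0.124, 0.005], [0.124, 0.992, 0.004], [-0.004, 0.004, -1.0]]
force: [-4.2, -2.2, 9.9]
gripper_width: 0.008
```

Run:
```python
from h import *
s=read_state();print(s['time'],s['eef_pos'],s['force'])
p,d=camera('wrist'); cv2.imwrite(f'pics/wrist2.png',p[:,:,::-1])
```

```text
4.6 [0.5463074  0.03302246 0.07342057] [-4.18492939 -2.17967153  9.89382739]
```

View pics/wrist2.png

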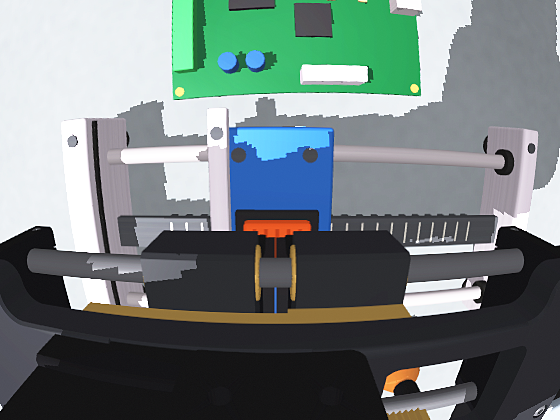

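{"api": "play_rows", "payload": {"commands": [0, 0, 0, 0.2, 8, 0.7, 0, 0, 0, 0, 0.2, 16, 0.7, 0, 0, 0, 0, 0.2, 24, 0.7, 0, 0, 0, 0, 0.2, 32, 0.7, 0, 0, 0, 0, 0.2, 40, 0.7, 0]}}

```text
time: 5.28
eef_pos: [0.5514, 0.0732, 0.0735]
orientation: [[-0.992, 0.123, 0.005], [0.123, 0.992, 0.004], [-0.005, 0.004, -1.0]]
force: [-2.1, -2.2, 6.7]
gripper_width: 0.005
```

{"api": "play_rows", "payload": {"commands": [0, 0, 0, 0.2, 6, 1, 0, 0, 0, 0, 0.2, 13, 1, 0, 0, 0, 0, 0.2, 20, 1, 0, 0, 0, 0, 0.2, 27, 1.1, 0, 0, 0, 0, 0.2, 34, 1.1, 0]}}

```text
time: 5.9
eef_pos: [0.5557, 0.1069, 0.0734]
orientation: [[-0.992, 0.124, 0.006], [0.124, 0.992, 0.004], [-0.005, 0.004, -1.0]]
force: [-4.4, -1.8, 11.2]
gripper_width: 0.005
```

Run:
```python
from h import *
s=read_state();print(s['time'],s['eef_pos'],s['force'])
for n in ['wrist','top']:
    p,d=camera(n); cv2.imwrite(f'pics/{n}3.png',p[:,:,::-1])
```

```text
5.9 [0.55567854 0.10694746 0.07339937] [-4.37829892 -1.83454823 11.24360881]
```

View pics/wrist3.png

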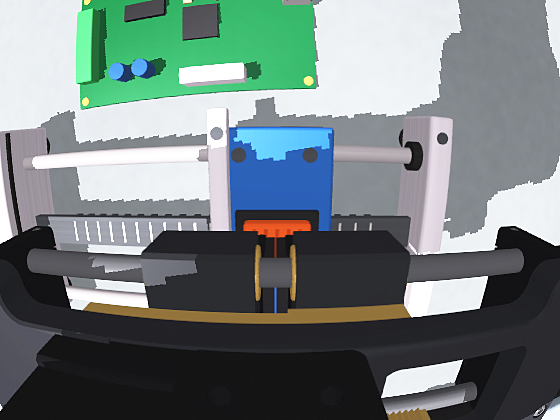

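View pics/top3.png

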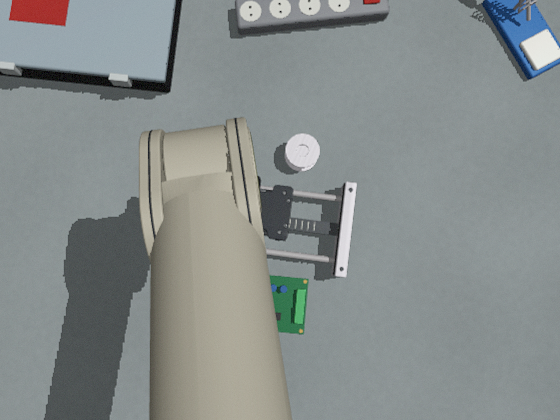

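{"api": "play_rows", "payload": {"commands": [0, 0, 0, 0.2, 6, 0.7, 0, 0, 0, 0, 0.2, 12, 0.7, 0, 0, 0, 0, 0.2, 18, 0.8, 0, 0, 0, 0, 0.2, 23, 0.8, 0, 0, 0, 0, 0.2, 28, 0.8, 0]}}

```text
time: 6.62
eef_pos: [0.5593, 0.1358, 0.0735]
orientation: [[-0.992, 0.123, 0.006], [0.123, 0.992, 0.005], [-0.006, 0.005, -1.0]]
force: [-3.2, -0.8, 9.1]
gripper_width: 0.007
```

{"api": "play_rows", "payload": {"commands": [0, 0, 0, 0.2, 3, 0.8, 0, 0, 0, 0, 0.2, 5, 0.9, 0, 0, 0, 0, 0.2, 7, 0.9, 0, 0, 0, 0, 0.2, 9, 0.9, 0]}}

```text
time: 7.12
eef_pos: [0.5604, 0.1446, 0.0734]
orientation: [[-0.992, 0.123, 0.007], [0.123, 0.992, 0.005], [-0.006, 0.006, -1.0]]
force: [-4.9, 0.1, 9.1]
gripper_width: 0.002
```

{"api": "play_rows", "payload": {"commands": [0, 0, 0, 0.2, 1, 0.9, 0, 0, 0, 0, 0.2, 2, 1, 0, 0, 0, 0, 0.2, 3, 1, 0, 0, 0, 0, 0.2, 4, 1, 0]}}

```text
time: 7.62
eef_pos: [0.5609, 0.1486, 0.0734]
orientation: [[-0.992, 0.123, 0.007], [0.123, 0.992, 0.005], [-0.006, 0.006, -1.0]]
force: [-4.2, -0.7, 11.2]
gripper_width: 0.004
```

Run:
```python
from h import *
s=read_state();print(s['time'],s['eef_pos'],s['force'])
p,d=camera('wrist'); cv2.imwrite(f'pics/wrist4.png',p[:,:,::-1])
```

```text
7.625 [0.56093884 0.14862456 0.07340734] [-4.18442379 -0.69968934 11.22523815]
```

View pics/wrist4.png

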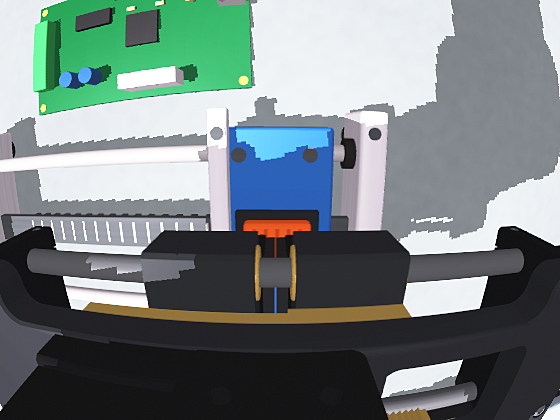

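{"api": "play_rows", "payload": {"commands": [0, 0, 0, 0.2, 1, 0.9, 0, 0, 0, 0, 0.2, 2, 0.9, 0, 0, 0, 0, 0.2, 3, 0.9, 0, 0, 0, 0, 0.2, 4, 0.9, 0]}}

```text
time: 8.18
eef_pos: [0.5615, 0.1528, 0.0734]
orientation: [[-0.992, 0.123, 0.007], [0.123, 0.992, 0.006], [-0.007, 0.006, -1.0]]
force: [-4.7, -0.7, 9.9]
gripper_width: 0.004
```

{"api": "play_rows", "payload": {"commands": [0, 0, 0, 0.2, 1, 0.9, 0, 0, 0, 0, 0.2, 2, 0.9, 0, 0, 0, 0, 0.2, 3, 0.9, 0]}}

```text
time: 8.55
eef_pos: [0.5618, 0.1557, 0.0734]
orientation: [[-0.992, 0.124, 0.008], [0.124, 0.992, 0.006], [-0.007, 0.007, -1.0]]
force: [-3.8, -1.1, 10.5]
gripper_width: 0.005
```

Run:
```python
from h import *
s=read_state();print(s['time'],s['eef_pos'],s['force'])
p,d=camera('wrist'); cv2.imwrite(f'pics/wrist5.png',cv2.resize(p[90:260,180:420,::-1],None,fx=3,fy=3))
```

```text
8.55 [0.5618241  0.1557296  0.07344119] [-3.7586793  -1.14030034 10.45030013]
```

View pics/wrist5.png

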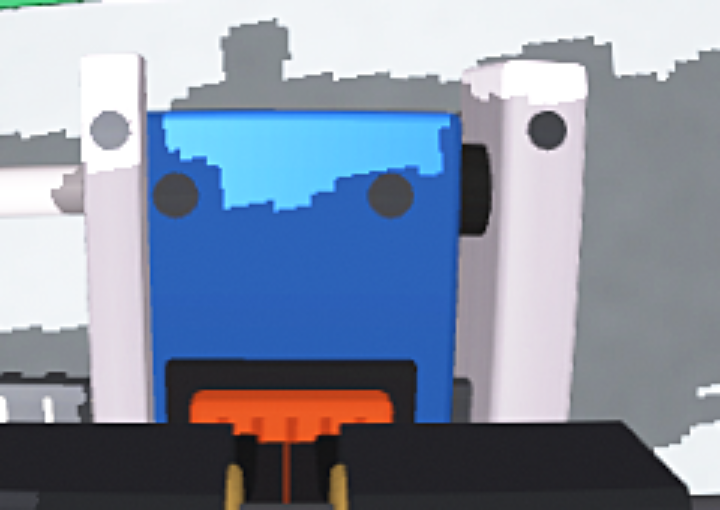

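{"api": "play_rows", "payload": {"commands": [0, 0, 0, 0.2, 1, 0.9, 0, 0, 0, 0, 0.2, 2, 0.9, 0, 0, 0, 0, 0.2, 3, 0.9, 0]}}

```text
time: 8.98
eef_pos: [0.5621, 0.157, 0.0734]
orientation: [[-0.992, 0.125, 0.007], [0.125, 0.992, 0.004], [-0.007, 0.005, -1.0]]
force: [-7.0, -8.9, 14.4]
gripper_width: 0.005
```

{"api": "play_rows", "payload": {"commands": [0, 0, 0, 0.2, 1, 1, 0, 0, 0, 0, 0.2, 2, 1, 0, 0, 0, 0, 0.2, 3, 1, 0]}}

```text
time: 9.35
eef_pos: [0.5621, 0.1571, 0.0733]
orientation: [[-0.992, 0.127, 0.006], [0.127, 0.992, 0.001], [-0.006, 0.002, -1.0]]
force: [-8.6, -10.8, 17.9]
gripper_width: 0.004
```

Run:
```python
from h import *
s=read_state();print(s['time'],s['eef_pos'],s['force'])
p,d=camera('wrist'); cv2.imwrite(f'pics/wrist6.png',cv2.resize(p[90:260,180:420,::-1],None,fx=3,fy=3))
```

```text
9.35 [0.5621387 0.1571155 0.0733196] [ -8.62504353 -10.75356087  17.9344432 ]
```

View pics/wrist6.png

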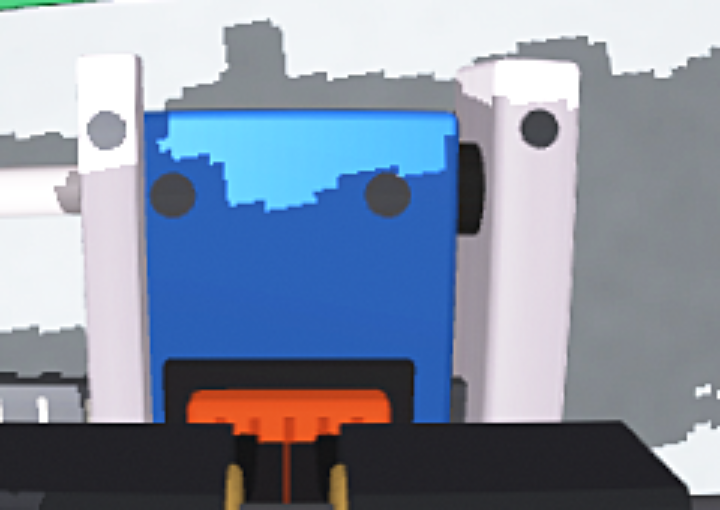

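{"api": "play_rows", "payload": {"commands": [0, 0, 0, 0, 0.7, 0.9, 0, 0, 0, 0, 0, 0.5, 0.9, 0, 0, 0, 0, 0, 0.5, 0.6, 0]}}

```text
time: 9.78
eef_pos: [0.562, 0.1568, 0.0735]
orientation: [[-0.992, 0.128, 0.005], [0.128, 0.992, 0.0], [-0.005, 0.001, -1.0]]
force: [-5.3, -2.5, 9.9]
gripper_width: 0.007
```

{"api": "play_rows", "payload": {"commands": [0, 0, 0, 0, 0.4, -2, 0, 0, 0, 0, 0, 0.4, -6, 0, 0, 0, 0, 0, 0, -15, 0, 0, 0, 0, 0, 0, -40, 0, 0, 0, 0, 0, 0, -80, 0]}}

```text
time: 10.4
eef_pos: [0.561, 0.1566, 0.1535]
orientation: [[-0.992, 0.128, 0.003], [0.128, 0.992, -0.0], [-0.003, -0.0, -1.0]]
force: [0.1, 0.4, 1.4]
gripper_width: 0.005
```

Run:
```python
from h import *
s=read_state();print(s['time'],s['eef_pos'],s['force'])
for n in ['wrist','scene']:
    p,d=camera(n); cv2.imwrite(f'pics/{n}7.png',p[:,:,::-1])
for k in ['button_top']:
    for m in masks_of(k,'scene')[:1]:
        P=back('scene',m['pixels'],d); print(m['p'],m['box'],np.median(P,0))
```

```text
10.4 [0.56097138 0.15662643 0.15353516] [0.06282988 0.37040512 1.4218689 ]
0.68 [350.3, 234.4, 374.9, 256.9] [0.56328991 0.15801661 0.06219751]
```

View pics/wrist7.png

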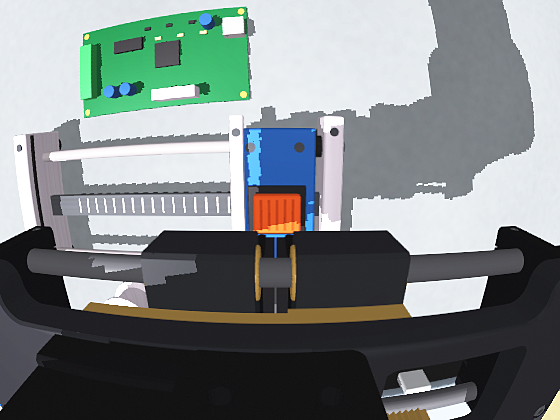

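View pics/scene7.png

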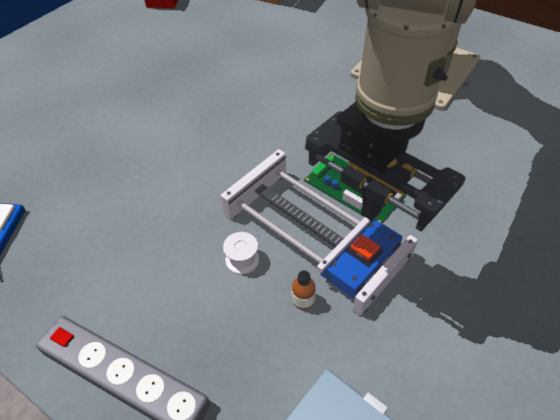

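```bash
python3 -c "
from bench import *
print(sign_off())"
```

```text
the job is handed in; nothing more can be done
None
```

The holder is fully open: the blue jaw rests against the end stop with the button sprung back up, and I've handed the job in at about 10.5 s. No verdict is reported.

**What I did:** I pressed the orange button down with the closed fingertips and dragged the jaw about 152 mm along the rods. I stopped when the tool stalled against the buffers with about 11 N of pushing force, held the button down there for more than half a second, then lifted straight off.

**Last checks:**
- **Button:** its top face measures 62 mm above the bench, the same as at the start, so it is up.
- **Jaw:** it sits against the buffers in the pictures.
- **Bystanders:** the board, spool and flux bottle look unmoved; I judged this by eye and did not measure it.
- **Robot:** the fingertips are about 75 mm clear of the button, and the wrist force is close to zero.

**Off plan:** the first full press peaked at about 33 N on the button before I eased it to around 10 N. The travel to the stop was also about 13 mm longer than my first estimate.

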